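# Nest the stepped stone brush-holder

## Robot

A 6-joint arm with a two-finger parallel gripper is mounted at the origin on the work surface. World frame = base frame: x ahead of the robot, y to its left, z up, the work surface at z = 0. Lengths are in m, angles in degrees, forces in N, time in s.
With the tool pointing down it reaches from about 0.375 to 0.9 m from the base axis. Payload 3.1 kg.
Tool frame: the origin (TCP) lies between the finger pads; the fingertips stand 11 mm ahead of it and the grasp point (between the pads) lies 8 mm behind it; z points along the fingers, y is the line along which they close (so a half turn about z gives the same grasp; the last joint's range is limited). The gripper opens to 87 mm and grips with 3 to 60 N. Pads are 19 mm wide; open, the fingers measure 117 mm over their backs; the gripper's body (75 mm by 190 mm) begins 51 mm behind the grasp point.
Start: joints at [54.746, 30.224, 82.088, -0, 67.689, -10.227], TCP at [0.264, 0.566, 0.234] pointing down, gripper open.
Joint ranges: [-176.69, 176.69], [-43.24, 126.21], [12.49, 139.97], [-82, 262], [0, 151.66], [-163.58, 163.58]. Speed limits (degrees/s): [159.86, 159.86, 180, 180, 180, 180].

## Interface

Orientations are given as a 3x3 rotation matrix whose columns are the frame's x, y, z axes.
In Python, from rig import bot gives the robot as it stands.
- The arm moves only by the tool apply_moves, never from a script. Its argument "steps" is a list that holds one entry, the list of rows, each a list of 7 numbers: the shift along the tool's x, y, z in cm, then the turn, a rotation vector about the tool's x, y, z in degrees, then the gripper command: -1 is shut, 1 is fully open, values between are in proportion. In form: [[[dx, dy, dz, rx, ry, rz, jaw], ...]]. A call has 1 to 20 rows; each row is the pose to reach, as a shift and turn from the pose commanded when the call began, along the tool's axes at that moment; what a row does not reach only later rows make up. A row lasts 1/8 s, in which the tool goes at most 62.5 mm and 10.7 degrees, less where a joint would pass 70% of its speed; a pose out of reach is approached as far as the arm can. A call with a gripper value outside its range is refused whole. The fingers move at their own pace and stop on an object; the grip force is fixed at half the most. Time passes only in rows, so rows that repeat a pose let the fingers close. It gives the time, the measured TCP pose, the force, the opening and the grip force at its end, in the units of the state.
- bot.read_state(): the state, without advancing time (a new reading comes with each control period).
- bot.capture(name): name is "side" or "top"; returns the picture (400x640x3 uint8, blue, green, red); there is no depth.
- bot.camera_model(name): a dict with "intrinsics" (3x3 intrinsics, pixels), "R" (3x3) and "t" (3): a world point X has camera coordinates R X + t. Camera axes: x right, y down, z forward; pixel columns grow to the right and rows downward; lengths in m; the calibration is good to about 2 mm. A picture is of the moment at which its call begins. camera_model takes no time and is no camera call.
- bot.hand_in(): hands the job in; it is judged then, once.
The state is a dict: "time_s": time; "joint_positions": joint angles; "qvel": joint speeds; "tau": joint torques, N m; "position": TCP position; "tcp_rot": TCP orientation; "force": force on the tool from outside, world axes, zero at the start; "moment": the same for the moment, N m; "opening": opening from 0.0 (shut) to 1.0 (fully open); "grasp_force": force on a finger pad.
Only numpy, scipy, OpenCV 4.12 (cv2) and the standard library are available. Lean on these libraries where they do the work, as an engineer would, in place of code of your own. Each camera call takes 0.05 s, during which the arm holds its last target. There are 200 camera calls.

## Task

Put the three square stone pots together into the stepped brush-holder on the turntable: lower the medium pot, mouth up, into the large pot until it sits fully down on the floor inside, then stand up the toppled small pot and lower it, mouth up, into the medium pot until it too is fully home. Set the stone down gently, never drop or ram it, leave the large pot standing where it is on the turntable, and do not disturb the other things on the bench.

Things in the scene. Friction and masses are not known exactly. Their poses are not given: they have to be found in the camera images.
- turntable: fixed round dark steel banding wheel, locked, 170 mm across, 28 mm high; origin at the centre of its underside on the table, z up
- large_pot: widest and lowest of three pale marble square pots, standing mouth up on the turntable; outside 80 x 80 mm, 60 mm high, walls and floor 6 mm thick (mouth 68 x 68 mm); 0.4 kg; origin at the centre of its underside, z up through the mouth, x and y square to its flat sides
- medium_pot: middle marble square pot, standing mouth up on the table; outside 65 x 65 mm, 105 mm high, walls and floor 6 mm (mouth 53 x 53 mm); lowest 8 mm of the outside bevelled in by 3 mm; 0.4 kg; origin at the centre of its underside, z up through the mouth, x, y square to its sides. Home in the large pot (1.5 mm to spare each side), its origin is 6 mm above the large pot's, its top 51 mm above that rim
- small_pot: narrowest, longest marble square pot, lying on a flat side; outside 50 x 50 mm, 150 mm long, walls and floor 6 mm; foot bevelled as on the medium pot; 0.4 kg; origin on its axis midway (75 mm from foot and mouth), x along the pot out of its mouth, y, z square to its sides. Home in the medium pot (1.5 mm to spare each side), x points up, origin 81 mm above the medium's, top 51 mm above its rim
- screwdriver: screwdriver with an orange handle, 170 mm long, lying on the table; origin under the middle of its length, x axis along it, handle to -x; leave it alone
- torch: black pocket torch lying on the table, 120 mm long, 34 mm across its head; origin under its middle, x axis along it; leave it alone
- loupe: black plastic loupe ring, 48 mm across, 22 mm high; origin at the centre of its underside; leave it alone
- cork_block: cork block 70 x 30 x 20 mm, lying flat; origin at the centre of its underside; leave it alone
- whetstone: grey whetstone 110 x 35 x 20 mm, lying flat; origin at the centre of its underside; leave it alone
- water_jar: clear water jar with a black lid, 68 mm across, 130 mm tall, standing; origin at the centre of its underside; leave it alone
- handpiece: steel engraving handpiece, about 130 mm long, 22 mm thick, lying on the table; origin under its middle, x axis along it; leave it alone
There are look-alikes about, which are no part of the job. Leave any yellow look-alike of the medium_pot alone.

How it is judged (in metres and radians):
On the way:
1. the medium pot sits fully down in the large pot, upright, before the small pot goes in (z of medium_pot in the frame of large_pot between 0.003 and 0.009 m and horizontal distance between medium_pot and large_pot below 0.006 m and angle between medium_pot's own z axis and vertical below 0.06 rad), for 0.2 s.
At the end, for the whole second after the job is handed in: Large pot upright on the turntable (tilt under 0.05 rad); medium pot mouth up on its floor (height within 3 mm, centred within 6 mm); small pot mouth up on the medium pot's floor (within 4 mm, centred within 8 mm); both tilted under 0.06 rad; all three at rest (all of step 1 and z of small_pot in the frame of medium_pot between 0.077 and 0.085 m and horizontal distance between small_pot and medium_pot below 0.008 m and angle between small_pot's own x axis and vertical below 0.06 rad and angle between large_pot's own z axis and vertical below 0.05 rad and z of large_pot in the frame of turntable above 0.025 m and linear speed of each of large_pot, medium_pot, small_pot below 0.02 m/s); the robot touches nothing.
It fails at once if the large pot is shifted more than 40 mm (distance of large_pot from where it was at the start of the episode above 0.04 m).
It fails at once if stone is dropped or rammed: more than 120 N between the medium and the large pot (contact force between medium_pot and large_pot above 120 N).
It fails at once if stone is dropped or rammed: more than 120 N between the small and the medium pot (contact force between small_pot and medium_pot above 120 N).
It fails at once if another thing on the bench is moved by more than 30 mm (distance of any of screwdriver, torch, loupe, cork_block, whetstone, water_jar, handpiece from where it was at the start of the episode above 0.03 m).
It also fails if it takes over 72 s, if anything falls off the work surface, if the arm or the gripper's body presses on something with over 40 N, if the wrist force passes 120 N, or if a joint passes its speed limit or range.

## Working session

There is one attempt and no reset: what is moved stays moved. The work goes in short steps, Python scripts to look and compute and a tool call to move; the robot and the scene stay as the last step left them, time stands still between calls to the robot, and variables do not carry over. Pictures are saved under pics/ and viewed, at most 12 in all, crops included, and the job is handed in when it is done.

Besides the shell and the picture viewer there is one more tool, called after ">>>" in YAML: its name, and indented under it one key for each argument. apply_moves: Moves the arm, as the interface text tells. Its arguments: {"type":"object","properties":{"steps":{"type":"array","items":{"type":"array","items":{"type":"array","items":{"type":"number"}}}}},"required":["steps"]}

```bash
mkdir -p pics; ls; python3 - <<'E'
from rig import bot
import cv2
for n in("side","top"):
    cv2.imwrite(f"pics/{n}0.png",bot.capture(n)); m=bot.camera_model(n); print(n,m)
s=bot.read_state(); print(s)
E
```

```text
pics
side {'intrinsics': array([[424.7871998 ,   0.        , 314.61855849],
       [  0.        , 424.7871998 , 200.34839507],
       [  0.        ,   0.        ,   1.        ]]), 'R': array([[-0.96113506, -0.27550145,  0.01784251],
       [-0.18324333,  0.58826643, -0.7876322 ],
       [ 0.20649766, -0.76029044, -0.61588729]]), 't': array([0.55026796, 0.12988424, 1.20628208])}
top {'intrinsics': array([[365.59394961,   0.        , 318.44837285],
       [  0.        , 365.59394961, 200.21432104],
       [  0.        ,   0.        ,   1.        ]]), 'R': array([[ 0.09747201, -0.9952324 , -0.00341593],
       [-0.97139406, -0.09438938, -0.21790876],
       [ 0.21654744,  0.02455822, -0.97596317]]), 't': array([-0.01288705,  0.56486948,  1.12305671])}
{'time_s': 0.1, 'joint_positions': array([ 5.47462649e+01,  3.02746363e+01,  8.21488383e+01, -1.45841774e-03,
        6.76892423e+01, -1.02275779e+01]), 'qvel': array([ 0.09771197, -0.2090263 , -0.16474933,  0.06820782,  0.06867783,
        0.02057988]), 'tau': array([-3.39711851e-04, -4.40982771e+01, -1.77151501e+01,  6.35184674e-02,
        5.33629116e-02, -5.61809202e-05]), 'position': array([0.26400392, 0.56580145, 0.23265992]), 'tcp_rot': array([[-9.06118671e-01,  4.23022114e-01, -1.11628087e-03],
       [ 4.23023461e-01,  9.06117281e-01, -1.62008064e-03],
       [ 3.26151448e-04, -1.94019832e-03, -9.99998065e-01]]), 'force': array([-0.39020674, -1.4963414 ,  0.54111471]), 'moment': array([-0.01840517, -0.01830607, -0.0331848 ]), 'grasp_force': 0.0, 'opening': 1.0010578545837843}
```

View pics/side0.png

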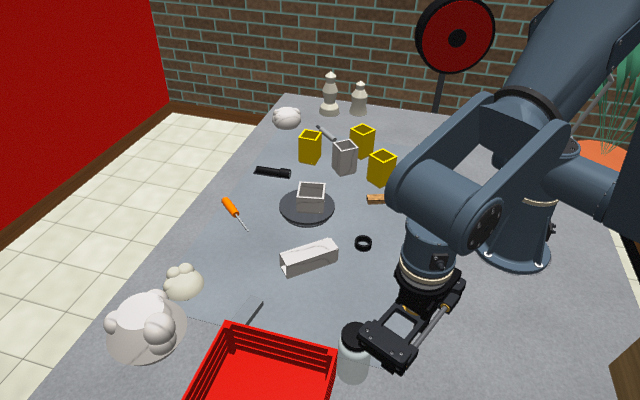

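View pics/top0.png

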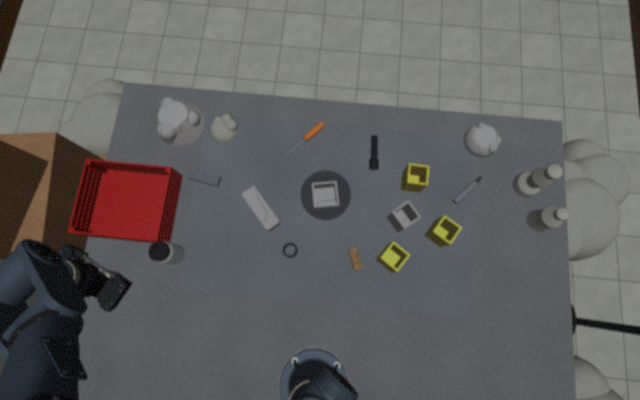

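The side view shows the small pot lying at (308,257), the large pot on the wheel at (310,197) and the medium pot among yellow decoys at (344,157). In the top view they are at (260,207), (325,194) and (405,215). I'll enlarge these.

```bash
python3 - <<'E'
import cv2,numpy as np
s=cv2.imread("pics/side0.png");t=cv2.imread("pics/top0.png")
r=lambda im,x,y,w,h,W,H:cv2.resize(im[y:y+h,x:x+w],(W,H),interpolation=cv2.INTER_CUBIC)
a=np.hstack([r(s,270,225,80,60,400,300),r(s,285,165,80,60,400,300)])
b=np.hstack([r(t,225,170,80,60,400,300),r(t,355,170,120,90,400,300)])
cv2.imwrite("pics/zoom.png",np.vstack([a,b]))
E
```

```text
(no output)
```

View pics/zoom.png

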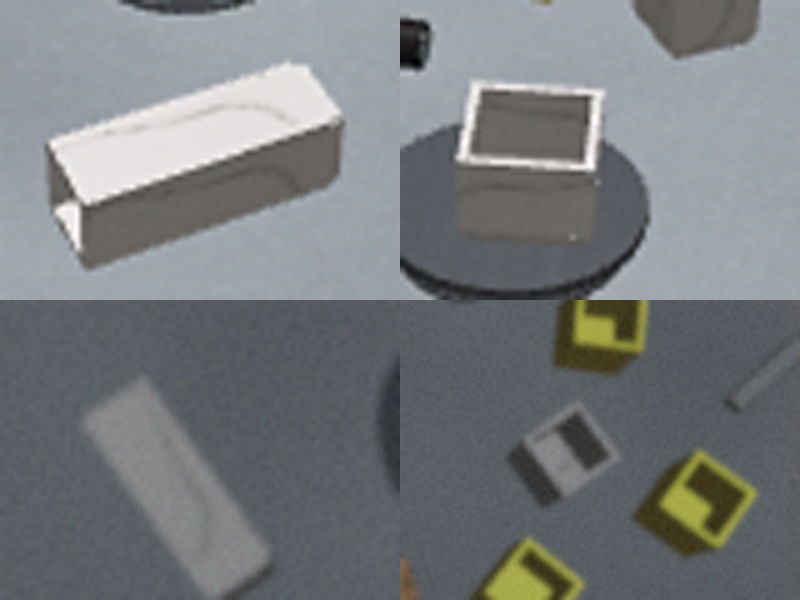

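The mouth of the small pot is at its left end in the side view, about (281,265), i.e. the upper-left end in the top view at (245,190). Now I'll measure the top faces.

```bash
cat > h.py <<'E'
import cv2,numpy as np
from rig import bot
def ray(n,uv,z):
    m=bot.camera_model(n);R,t=m["R"],m["t"];C=-R.T@t
    d=(R.T@np.linalg.inv(m["intrinsics"])@np.c_[np.asarray(uv,float),np.ones(len(uv))].T).T
    return C+d*((z-C[2])/d[:,2])[:,None]
def proj(n,P):
    m=bot.camera_model(n);p=(np.atleast_2d(P)@m["R"].T+m["t"])@m["intrinsics"].T
    return p[:,:2]/p[:,2:]
def face(im,n,seed,z,lo,r=45):
    "bright low-saturation blob at seed -> rectangle on plane z (mm)"
    im=cv2.resize(im,None,fx=4,fy=4,interpolation=cv2.INTER_CUBIC)
    mx=im.max(2).astype(int);mn=im.min(2).astype(int)
    m=((mx>lo)&(mx-mn<40)).astype(np.uint8)
    u,v=np.array(seed)*4;k=np.zeros_like(m);k[v-4*r:v+4*r,u-4*r:u+4*r]=1;m*=k
    m=cv2.morphologyEx(m,cv2.MORPH_OPEN,np.ones((5,5),np.uint8))
    cs,_=cv2.findContours(m,cv2.RETR_EXTERNAL,cv2.CHAIN_APPROX_NONE)
    c=max(cs,key=cv2.contourArea)[:,0,:]
    w=ray(n,(c-1.5)/4,z)[:,:2]
    (cx,cy),(a,b),an=cv2.minAreaRect((w*1000).astype(np.float32))
    return np.round([cx,cy,a,b,an],1)
E
python3 - <<'E'
from h import *
s=cv2.imread("pics/side0.png");t=cv2.imread("pics/top0.png")
for p in [(308,250),(310,185),(344,143),(325,262),(300,220)]: print(p,s[p[1],p[0]])
for p in [(260,207),(250,200),(314,194),(325,206),(325,194),(395,215),(410,206),(400,215),(290,210)]: print(p,t[p[1],p[0]])
for lo in(180,200,215):
  for nm,sd,z in(("S",(308,250),.05),("L",(310,187),.088),("M",(344,145),.105)):
    try: print(lo,nm,face(s,"side",sd,z,lo,35 if nm=="S" else 17))
    except Exception as e: print(nm,e)
for lo in(115,125,135):
  for nm,sd,z in(("S",(260,207),.05),("L",(325,194),.088),("M",(407,212),.105)):
    try: print("top",lo,nm,face(t,"top",sd,z,lo,30))
    except Exception as e: print(nm,e)
E
```

```text
(308, 250) [225 227 229]
(310, 185) [ 99 102 105]
(344, 143) [ 99 101 106]
(325, 262) [ 93  98 100]
(300, 220) [102  95  92]
(260, 207) [136 133 134]
(250, 200) [139 137 135]
(314, 194) [134 132 134]
(325, 206) [106 106 105]
(325, 194) [138 136 136]
(395, 215) [123 122 122]
(410, 206) [88 91 90]
(400, 215) [134 130 129]
(290, 210) [100  96  89]
180 S [523.  229.3 151.3  52.8  42.3]
180 L [579.5  21.6  83.2  83.9  11.1]
180 M [ 601.  -285.4    9.4   45.4   46.5]
200 S [522.9 230.3 149.3  50.   42.2]
200 L [542.8  15.2   5.7  77.5  11.1]
200 M [ 572.8 -234.     5.1   10.2   14. ]
215 S [522.9 230.8 147.7  48.6  41.7]
215 L [545.    5.5   4.1  36.6  11.6]
215 M [ 573.2 -235.5    3.4    6.9   14. ]
top 115 S [525.1 232.  152.6  53.3  41.8]
top 115 L [572.5  21.6  60.2  77.5  10.4]
top 115 M [ 531.5 -227.4   68.5   48.2   42.2]
top 125 S [525.2 231.1 148.8  49.2  42.3]
top 125 L [570.8  25.9  55.5  66.5  10.9]
top 125 M [ 522.6 -222.5   55.3   26.1   42.1]
top 135 S [548.7 258.5  70.1  33.2  39. ]
top 135 L [582.   42.1  31.   22.9  82.7]
top 135 M [ 526.4 -216.4   19.8   14.7    2.9]
```

```bash
python3 - <<'E'
from h import *
import h
S=np.mean([bot.capture("side") for _ in range(5)],0).astype(np.uint8);T=np.mean([bot.capture("top") for _ in range(6)],0).astype(np.uint8)
cv2.imwrite("pics/S.png",S);cv2.imwrite("pics/T.png",T)
for lo in(150,165,180,195):
  for nm,sd,z,r in(("S",(308,250),.05,35),("L",(310,187),.088,17),("M",(344,146),.105,15)):
    print(lo,nm,face(S,"side",sd,z,lo,r))
for lo in(108,113,118,123):
  for nm,sd,z in(("S",(260,207),.05),("L",(325,194),.088),("M",(407,212),.105)):
    print("top",lo,nm,face(T,"top",sd,z,lo,30 if nm!="M" else 18))
r=lambda im,x,y,w,h:cv2.resize(im[y:y+h,x:x+w],(400,300),interpolation=cv2.INTER_CUBIC)
cv2.imwrite("pics/z2.png",np.vstack([np.hstack([r(S,325,130,40,30),r(S,290,170,48,36)]),np.hstack([r(T,385,195,44,33),r(T,300,170,56,42)])]))
E
```

```text
150 S [529.4 217.3 200.7 260.5  17.2]
150 L [590.3  -5.4 106.2 149.   17.5]
150 M [ 550.8 -260.2   78.9  142.5   27.4]
165 S [528.7 217.1 199.2 260.5  17.2]
165 L [590.3  -5.4 106.2 149.   17.5]
165 M [ 565.5 -281.9   72.    78.2   24. ]
180 S [522.8 229.4 151.4  52.5  42.4]
180 L [579.5  21.6  83.2  83.9  11.1]
180 M [ 549.2 -261.2   49.8   10.9   39.6]
195 S [522.9 230.2 149.3  50.7  42. ]
195 L [615.3  28.6   8.4  78.3  10.6]
195 M [ 572.8 -234.     5.1   10.2   14. ]
top 108 S [525.2 232.3 154.9  56.3  41.6]
top 108 L [580.7  23.4  79.2  78.8  11.5]
top 108 M [ 538.  -234.2   71.7   68.2   39.4]
top 113 S [524.9 231.8 152.4  53.3  41.8]
top 113 L [580.1  23.2  76.9  77.6  11.2]
top 113 M [ 537.8 -234.    68.7   66.1   39.7]
top 118 S [524.9 231.4 150.4  51.4  41.7]
top 118 L [570.9  24.9  58.   70.1   9.8]
top 118 M [ 526.7 -221.5   65.9   31.8   41.9]
top 123 S [524.8 231.1 148.7  49.3  42.1]
top 123 L [570.7  25.6  56.   67.6  10.9]
top 123 M [ 522.6 -222.9   55.9   26.7   42.2]
```

View pics/z2.png

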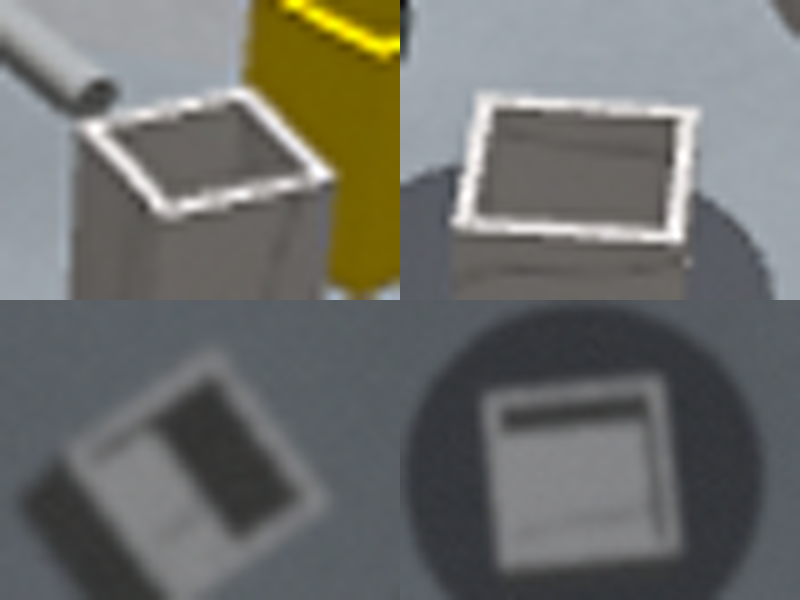

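The medium rim corners in the side view are near (333,142), (349,139), (358,148), (342,151); the large pot's rim is clean too. The dark mouth openings, ringed by the bright rim, give a second measure.

```bash
cat >> h.py <<'E'
def mouth(im,n,seed,z,hi):
    "dark opening containing seed -> rectangle on plane z (mm)"
    im=cv2.resize(im,None,fx=4,fy=4,interpolation=cv2.INTER_CUBIC)
    m=(im.max(2)<hi).astype(np.uint8)
    _,l=cv2.connectedComponents(m,connectivity=4)
    m=(l==l[seed[1]*4,seed[0]*4]).astype(np.uint8)
    c=max(cv2.findContours(m,cv2.RETR_EXTERNAL,cv2.CHAIN_APPROX_NONE)[0],key=cv2.contourArea)[:,0,:]
    w=ray(n,(c-1.5)/4,z)[:,:2]
    (cx,cy),(a,b),an=cv2.minAreaRect((w*1000).astype(np.float32))
    return np.round([cx,cy,a,b,an],1)
E
python3 - <<'E'
from h import *
S=cv2.imread("pics/S.png")
for hi in(125,140,155,165):
  print(hi,"L",mouth(S,"side",(311,187),.088,hi),"M",mouth(S,"side",(346,145),.105,hi))
c=np.array([(80,125),(245,88),(332,178),(170,215)])/10+[325-.45,130-.45]
w=ray("side",c,.105)*1000;print(w.round(1),w.mean(0))
# other things
T=cv2.imread("pics/T.png")
print("jar",ray("top",[(160,252)],.13),"loupe",ray("top",[(290,250)],.02),"cork",ray("top",[(355,259)],.02),"yellows",ray("top",[(418,175),(447,229),(396,256)],.105),"table marg",ray("top",[(205,181),(467,190)],.01))
E
```

```text
125 L [579.1  22.6  65.9  63.6  10.9] M [ 534.4 -233.1   50.2   49.2   39.3]
140 L [579.2  22.5  67.   65.7  10.6] M [ 534.4 -233.4   51.4   50.8   38.5]
155 L [579.3  22.8  67.8  66.6  11.5] M [ 534.1 -232.8   51.9   53.7   39.3]
165 L [579.5  22.5  68.2  68.1  10.6] M [ 525.  -820.1 4550.  2894.4   20.5]
[[ 578.8 -236.   105. ]
 [ 530.7 -277.7  105. ]
 [ 490.2 -227.8  105. ]
 [ 536.4 -188.5  105. ]] [ 534.04726484 -232.49294532  105.        ]
jar [[0.34653709 0.49230147 0.13      ]] loupe [[0.3982291 0.1192383 0.02     ]] cork [[ 0.38988336 -0.09394121  0.02      ]] yellows [[ 0.66593629 -0.26499974  0.105     ]
 [ 0.50211084 -0.36000465  0.105     ]
 [ 0.40495122 -0.20877425  0.105     ]] table marg [[ 0.60464523  0.43753568  0.01      ]
 [ 0.65943827 -0.45665399  0.01      ]]
```

```bash
cat >> h.py <<'E'
from scipy.spatial.transform import Rotation as Ro
def tool(yaz,zdir=(0,0,-1)):
    a=np.radians(yaz);y=np.array([np.cos(a),np.sin(a),0]);z=np.array(zdir,float);z/=np.linalg.norm(z)
    return np.c_[np.cross(y,z),y,z]
def plan(p,R=None,via=None):
    "row (cm, deg) from the measured pose to TCP p (m), orientation R"
    s=bot.read_state();R0=s["tcp_rot"];R=R0 if R is None else R
    d=R0.T@(np.array(p)-s["position"])*100;v=np.degrees(Ro.from_matrix(R0.T@R).as_rotvec())
    print(np.round(np.r_[d,v],2),"rows>=%.1f"%max(np.linalg.norm(d)/6.25,np.linalg.norm(v)/10.7))
def st():
    s=bot.read_state();print("t",s["time_s"],"p",s["position"].round(4),"j",s["joint_positions"].round(1),"F",s["force"].round(1),"op",round(s["opening"],3),"g",s["grasp_force"]);print(s["tcp_rot"].round(3))
E
python3 -c "
from h import *
plan((.536,-.2335,.19),tool(39.3))
print(ray('top',[(180,170),(165,240)],.08))"
```

```text
[-58.45 -60.98   4.36  -0.    -0.    25.67] rows>=13.5
[[0.61625685 0.50020847 0.08      ]
 [0.38656355 0.50588241 0.08      ]]
```

>>> apply_moves:
  steps:
    - [[-58.4,-61.0,4.4,0,0,25.7,1],[-58.4,-61.0,4.4,0,0,25.7,1],[-58.4,-61.0,4.4,0,0,25.7,1],[-58.4,-61.0,4.4,0,0,25.7,1],[-58.4,-61.0,4.4,0,0,25.7,1],[-58.4,-61.0,4.4,0,0,25.7,1],[-58.4,-61.0,4.4,0,0,25.7,1],[-58.4,-61.0,4.4,0,0,25.7,1],[-58.4,-61.0,4.4,0,0,25.7,1],[-58.4,-61.0,4.4,0,0,25.7,1],[-58.4,-61.0,4.4,0,0,25.7,1],[-58.4,-61.0,4.4,0,0,25.7,1],[-58.4,-61.0,4.4,0,0,25.7,1],[-58.4,-61.0,4.4,0,0,25.7,1],[-58.4,-61.0,4.4,0,0,25.7,1],[-58.4,-61.0,4.4,0,0,25.7,1],[-58.4,-61.0,4.4,0,0,25.7,1]]

```text
time_s: 2.78
position: [0.5349, -0.2318, 0.1896]
tcp_rot: [[-0.634, 0.773, -0.001], [0.773, 0.634, 0.001], [0.001, -0.0, -1.0]]
force: [-1.3, -0.7, -0.2]
opening: 1.0
grasp_force: 0.0
```

```bash
python3 -c "
from h import *
st()
plan((.536,-.2335,.072),tool(39.3))
cv2.imwrite('pics/s1.png',bot.capture('side'))"
```

```text
t 2.775 p [ 0.5349 -0.2318  0.1896] j [-34.4  30.1  90.8   0.   59.2 -73.8] F [-1.3 -0.7 -0.2] op 1.0 g 0.0
[[-0.634  0.773 -0.001]
 [ 0.773  0.634  0.001]
 [ 0.001 -0.    -1.   ]]
[-2.200e-01 -2.000e-02  1.176e+01 -1.000e-02 -7.000e-02  6.000e-02] rows>=1.9
```

>>> apply_moves:
  steps:
    - [[-0.2,0,5,0,0,0,1],[-0.2,0,9,0,0,0,1],[-0.2,0,11.8,0,0,0,1],[-0.2,0,11.8,0,0,0,1],[-0.2,0,11.8,0,0,0,1],[-0.2,0,11.8,0,0,0,-1],[-0.2,0,11.8,0,0,0,-1],[-0.2,0,11.8,0,0,0,-1],[-0.2,0,11.8,0,0,0,-1],[-0.2,0,11.8,0,0,0,-1],[-0.2,0,11.8,0,0,0,-1]]

```text
time_s: 4.2
position: [0.537, -0.2352, 0.0723]
tcp_rot: [[-0.633, 0.774, 0.001], [0.774, 0.633, -0.001], [-0.001, 0.0, -1.0]]
force: [-1.1, 0.5, 5.3]
opening: 0.743
grasp_force: 30.0
```

```bash
python3 -c "
from h import *
st()
S=np.mean([bot.capture('side') for _ in range(2)],0).astype(np.uint8);cv2.imwrite('pics/s2.png',cv2.resize(S[90:230,250:450],(800,560)))"
```

```text
t 4.2 p [ 0.537  -0.2352  0.0723] j [-34.6  40.1  94.8  -0.   45.  -73.8] F [-1.1  0.5  5.3] op 0.743 g 29.991870406083763
[[-0.633  0.774  0.001]
 [ 0.774  0.633 -0.001]
 [-0.001  0.    -1.   ]]
```

View pics/s2.png

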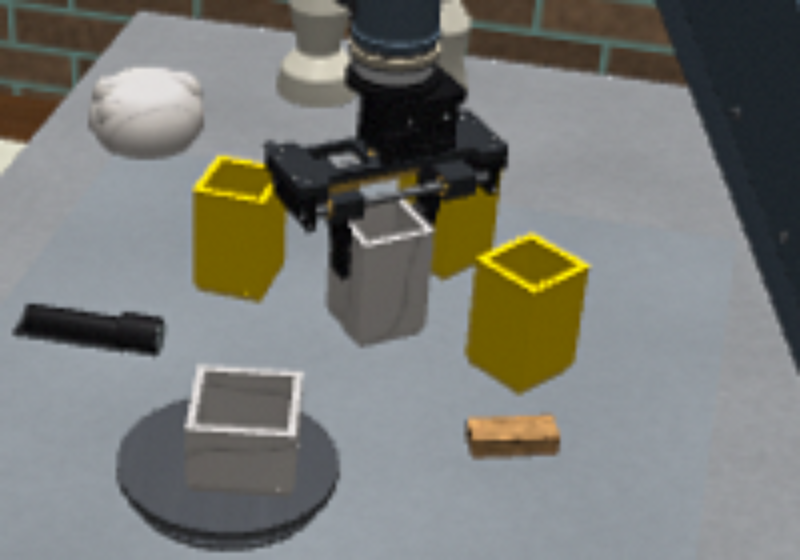

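The medium pot is gripped squarely at (365,230 in the crop), opening 64.6 mm, as it should be. I'll lift it, then carry it above the large pot.

```bash
python3 -c "
from h import *
plan((.5798,.023,.212),tool(11))"
```

```text
[ 17.27  19.66 -13.99   0.03   0.05  28.27] rows>=4.7
```

>>> apply_moves:
  steps:
    - [[0,0,-2,0,0,0,-1],[0,0,-6,0,0,0,-1],[0,0,-10,0,0,0,-1],[0,0,-14,0,0,0,-1],[2,2.3,-14,0,0,4,-1],[5,5.7,-14,0,0,9,-1],[8,9.1,-14,0,0,14,-1],[11,12.5,-14,0,0,19,-1],[14,15.9,-14,0,0,24,-1],[16.5,18.8,-14,0,0,27.5,-1],[17.3,19.7,-14,0,0,28.3,-1],[17.3,19.7,-14,0,0,28.3,-1],[17.3,19.7,-14,0,0,28.3,-1],[17.3,19.7,-14,0,0,28.3,-1]]

```text
time_s: 6.05
position: [0.5796, 0.0223, 0.2114]
tcp_rot: [[-0.189, 0.982, -0.0], [0.982, 0.189, -0.0], [-0.0, -0.0, -1.0]]
force: [-0.1, -0.6, -5.4]
opening: 0.744
grasp_force: 30.0
```

```bash
python3 - <<'E'
from h import *
st()
S=np.mean([bot.capture("side") for _ in range(4)],0).astype(np.uint8);T=np.mean([bot.capture("top") for _ in range(2)],0).astype(np.uint8)
cv2.imwrite("pics/S3.png",S);cv2.imwrite("pics/T3.png",T)
z=bot.read_state()["position"][2]
print("bottom z",z-.0723, "expect px", proj("side",[(.58,.023,z-.072+.105),(.58,.023,z-.072),(.58,.023,.088)]),proj("top",[(.58,.023,z+.033)]))
cv2.imwrite("pics/z3.png",np.hstack([cv2.resize(S[110:230,250:370],(400,400),interpolation=cv2.INTER_CUBIC),cv2.resize(T[150:240,270:360],(400,400),interpolation=cv2.INTER_CUBIC)]))
E
```

```text
t 6.05 p [0.5796 0.0223 0.2114] j [ -8.8  28.3  90.   -0.   61.7 -19.7] F [-0.1 -0.6 -5.4] op 0.744 g 29.99097735621035
[[-0.189  0.982 -0.   ]
 [ 0.982  0.189 -0.   ]
 [-0.    -0.    -1.   ]]
bottom z 0.13929646126614617 expect px [[311.25719154 143.29575543]
 [310.784056   175.04804357]
 [310.56943582 189.45127738]] [[325.65562188 180.67389873]]
```

View pics/z3.png

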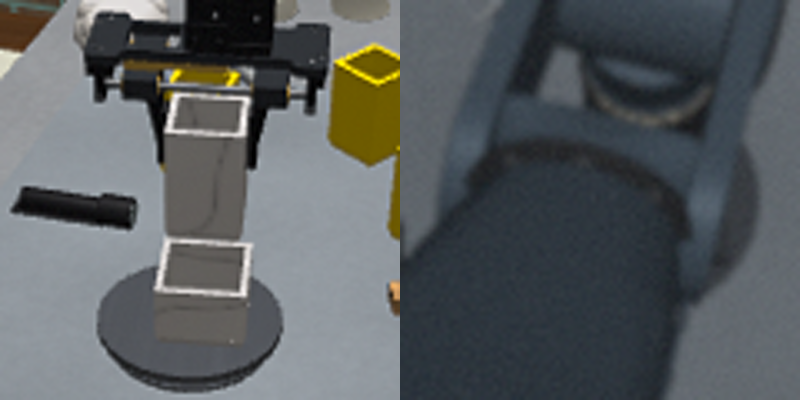

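The pot hangs upright above the large pot; the side view shows both rims (medium about (312,144), large about (312,189)), while the arm hides the top view. I'll measure both with the same camera, so calibration error largely cancels.

```bash
python3 - <<'E'
from h import *
S=cv2.imread("pics/S3.png")
for hi in(125,140,155):
  print(hi,"L",mouth(S,"side",(311,190),.088,hi),"M",mouth(S,"side",(312,145),.2443,hi))
for lo in(170,180,190): print(lo,"L",face(S,"side",(311,187),.088,lo,22),"M",face(S,"side",(312,146),.2443,lo,17))
E
```

```text
125 L [579.3  23.   66.6  64.6  10.8] M [577.6  24.5  51.6  48.9  11. ]
140 L [579.1  22.7  67.5  66.4  11.5] M [577.4  24.5  52.4  51.3  11. ]
155 L [579.4  23.   68.2  67.2  10.7] M [577.5  24.5  53.3  53.6  10.4]
170 L [558.   18.   37.9  83.1   9.6] M [605.3  30.9   7.9  63.3  13.2]
180 L [545.8  16.2  12.4  80.8  10.2] M [549.5  18.9   6.7  63.   11.8]
190 L [543.   15.3   5.3  77.4  11.1] M [606.   30.5   5.8  62.2  11.1]
```

```bash
python3 -c "
from h import *
plan((.5813,.0207,.142),tool(11))"
```

```text
[-0.28  0.11  6.96  0.    0.   -0.06] rows>=1.1
```

```bash
python3 -c "
from h import *
st()"
```

```text
t 6.35 p [0.5797 0.0232 0.2116] j [ -8.7  28.3  90.   -0.   61.7 -19.7] F [ 0.4  0.4 -5.8] op 0.743 g 29.991099606268108
[[-0.19   0.982  0.   ]
 [ 0.982  0.19  -0.   ]
 [-0.     0.    -1.   ]]
```

>>> apply_moves:
  steps:
    - [[-0.2,0.14,1.5,0,0,0,-1],[-0.2,0.14,3.5,0,0,0,-1],[-0.2,0.14,4.5,0,0,0,-1],[-0.2,0.14,4.8,0,0,0,-1],[-0.2,0.14,5.1,0,0,0,-1],[-0.2,0.14,5.4,0,0,0,-1],[-0.2,0.14,5.7,0,0,0,-1],[-0.2,0.14,6.0,0,0,0,-1],[-0.2,0.14,6.3,0,0,0,-1],[-0.2,0.14,6.3,0,0,0,-1]]

```text
time_s: 7.6
position: [0.5813, 0.0219, 0.1483]
tcp_rot: [[-0.19, 0.982, -0.001], [0.982, 0.19, 0.0], [0.0, -0.001, -1.0]]
force: [1.0, -0.2, -5.5]
opening: 0.745
grasp_force: 30.0
```

```bash
python3 - <<'E'
from h import *
st();S=np.mean([bot.capture("side") for _ in range(2)],0).astype(np.uint8);cv2.imwrite("pics/S4.png",S)
print(proj("side",[(.58,.023,.18)]))
z=bot.read_state()["position"][2]-.0723+.105
for hi in(125,140,155):print(z,mouth(S,"side",tuple(proj("side",[(.575,.02,z)])[0].astype(int)),z,hi))
E
```

```text
t 7.6 p [0.5813 0.0219 0.1483] j [ -8.8  33.2  92.9  -0.   53.9 -19.8] F [ 1.  -0.2 -5.5] op 0.745 g 29.990938142873347
[[-0.19   0.982 -0.001]
 [ 0.982  0.19   0.   ]
 [ 0.    -0.001 -1.   ]]
[[310.96006898 163.23575252]]
0.18124561132740552 [ 141.1 -907.4 3205.5 2327.    20.5]
0.18124561132740552 [ 548.1 -754.6 4075.  2328.1   20.5]
0.18124561132740552 [ 501.9 -630.9 4075.  2592.2   20.5]
```

>>> apply_moves:
  steps:
    - [[0,0,0.5,0,0,0,-1],[0,0,1.0,0,0,0,-1],[0,0,1.5,0,0,0,-1],[0,0,2.0,0,0,0,-1],[0,0,2.5,0,0,0,-1],[0,0,3.0,0,0,0,-1],[0,0,3.4,0,0,0,-1],[0,0,3.7,0,0,0,-1],[0,0,3.8,0,0,0,-1],[0,0,3.8,0,0,0,-1]]

```text
time_s: 8.95
position: [0.5815, 0.0219, 0.1106]
tcp_rot: [[-0.19, 0.982, 0.0], [0.982, 0.19, -0.0], [-0.0, 0.0, -1.0]]
force: [-0.5, -0.5, -4.8]
opening: 0.746
grasp_force: 30.0
```

>>> apply_moves:
  steps:
    - [[0,0,0.1,0,0,0,-1],[0,0,0.2,0,0,0,-1],[0,0,0.3,0,0,0,-1],[0,0,0.4,0,0,0,-1],[0,0,0.45,0,0,0,-1],[0,0,0.45,0,0,0,-1]]

```text
time_s: 9.7
position: [0.5815, 0.0219, 0.1063]
tcp_rot: [[-0.19, 0.982, 0.0], [0.982, 0.19, -0.0], [-0.0, 0.0, -1.0]]
force: [-1.4, 0.1, -2.6]
opening: 0.74
grasp_force: 30.0
```

>>> apply_moves:
  steps:
    - [[0,0,0.05,0,0,0,-1],[0,0,0.1,0,0,0,-1],[0,0,0.1,0,0,0,0.6],[0,0,0.1,0,0,0,1],[0,0,0.1,0,0,0,1],[0,0,0.1,0,0,0,1],[0,0,-2,0,0,0,1],[0,0,-6,0,0,0,1],[0,0,-10,0,0,0,1],[0,0,-16,0,0,0,1]]

```text
time_s: 10.95
position: [0.5803, 0.022, 0.2658]
tcp_rot: [[-0.19, 0.982, -0.004], [0.982, 0.19, 0.001], [0.001, -0.004, -1.0]]
force: [0.9, -0.7, 0.2]
opening: 1.001
grasp_force: 0.0
```

```bash
python3 - <<'E'
from h import *
st();S=np.mean([bot.capture("side") for _ in range(3)],0).astype(np.uint8);cv2.imwrite("pics/S5.png",S)
for z in(.139,):
 for hi in(125,140,155):print(z,mouth(S,"side",tuple(proj("side",[(.578,.02,z)])[0].astype(int)),z,hi))
e=np.array([np.cos(np.radians(42)),np.sin(np.radians(42)),0])
c=np.array([.524,.231,.025]); g=c+e*.050
d=-e*.7071+[0,0,-.7071]
for back in(.0,.12): plan(g+d*.008-d*back,tool(-48,d))
plan((g-d*.12+d*.008)+[0,0,.12],tool(-48,d))
E
```

```text
t 10.95 p [0.5803 0.022  0.2658] j [ -8.8  24.8  86.3  -0.   69.1 -19.8] F [ 0.9 -0.7  0.2] op 1.001 g 0.0
[[-0.19   0.982 -0.004]
 [ 0.982  0.19   0.001]
 [ 0.001 -0.004 -1.   ]]
0.139 [579.3  23.8  51.7  49.4  11. ]
0.139 [579.3  23.7  52.2  51.7  11.1]
0.139 [579.5  23.8  53.1  53.9  11. ]
[ 24.06   1.7   25.    23.63 -40.97  55.61] rows>=6.8
[ 28.4    9.04  16.57  23.63 -40.97  55.61] rows>=6.8
[ 28.36   9.14   4.57  23.63 -40.97  55.61] rows>=6.8
```

The medium pot's mouth measures 53 x 54 mm on the plane z = 0.139 and is centred with the large pot, so it is home. Next I move to the pre-grasp for the small pot, tilted 45°.

>>> apply_moves:
  steps:
    - [[28.4,9.1,4.6,23.6,-41,55.6,1],[28.4,9.1,4.6,23.6,-41,55.6,1],[28.4,9.1,4.6,23.6,-41,55.6,1],[28.4,9.1,4.6,23.6,-41,55.6,1],[28.4,9.1,4.6,23.6,-41,55.6,1],[28.4,9.1,4.6,23.6,-41,55.6,1],[28.4,9.1,4.6,23.6,-41,55.6,1],[28.4,9.1,4.6,23.6,-41,55.6,1],[28.4,9.1,4.6,23.6,-41,55.6,1],[28.4,9.1,4.6,23.6,-41,55.6,1],[28.4,9.1,4.6,23.6,-41,55.6,1]]

```text
time_s: 12.48
position: [0.6167, 0.3179, 0.2218]
tcp_rot: [[0.52, 0.67, -0.53], [0.475, -0.743, -0.472], [-0.71, -0.006, -0.705]]
force: [-0.0, -0.8, -0.1]
opening: 0.996
grasp_force: 0.0
```

```bash
python3 - <<'E'
from h import *
st()
e=np.array([np.cos(np.radians(42)),np.sin(np.radians(42)),0])
c=np.array([.524,.231,.025]); g=c+e*.050
d=-e*.7071+[0,0,-.7071]
for back in(.12,.06,0): plan(g+d*.008-d*back,tool(-48,d))
E
```

```text
t 12.475 p [0.6167 0.3179 0.2218] j [ 23.5  59.8  34.2 -16.5 128.6  66. ] F [-0.  -0.8 -0.1] op 0.996 g 0.0
[[ 0.52   0.67  -0.53 ]
 [ 0.475 -0.743 -0.472]
 [-0.71  -0.006 -0.705]]
[ 8.5   0.33  8.14 -0.22  0.2   0.27] rows>=1.9
[ 8.52  0.35 14.14 -0.22  0.2   0.27] rows>=2.6
[ 8.54  0.37 20.14 -0.22  0.2   0.27] rows>=3.5
```

>>> apply_moves:
  steps:
    - [[4,0.2,4,-0.2,0.2,0.3,1],[8.5,0.35,8,-0.2,0.2,0.3,1],[8.5,0.35,11,-0.2,0.2,0.3,1],[8.5,0.35,14,-0.2,0.2,0.3,1],[8.5,0.35,17,-0.2,0.2,0.3,1],[8.5,0.35,19,-0.2,0.2,0.3,1],[8.5,0.35,19.8,-0.2,0.2,0.3,1],[8.5,0.35,19.8,-0.2,0.2,0.3,1]]

```text
time_s: 13.48
position: [0.5582, 0.2622, 0.021]
tcp_rot: [[0.525, 0.668, -0.527], [0.472, -0.744, -0.473], [-0.708, -0.0, -0.706]]
force: [0.4, -0.5, -0.0]
opening: 1.001
grasp_force: 0.0
```

```bash
python3 - <<'E'
from h import *
st()
S=bot.capture("side");cv2.imwrite("pics/S6.png",cv2.resize(S[180:330,220:420],(800,600),interpolation=cv2.INTER_CUBIC))
e=np.array([np.cos(np.radians(42)),np.sin(np.radians(42)),0])
c=np.array([.524,.231,.025]); g=c+e*.050
d=-e*.7071+[0,0,-.7071]
plan(g+d*.008,tool(-48,d))
E
```

```text
t 13.475 p [0.5582 0.2622 0.021 ] j [ 21.6  64.7  55.8 -14.6 102.4  72.1] F [ 0.4 -0.5 -0. ] op 1.001 g 0.0
[[ 0.525  0.668 -0.527]
 [ 0.472 -0.744 -0.473]
 [-0.708 -0.    -0.706]]
[-0.05  0.01  0.32 -0.02  0.03 -0.05] rows>=0.1
```

View pics/S6.png

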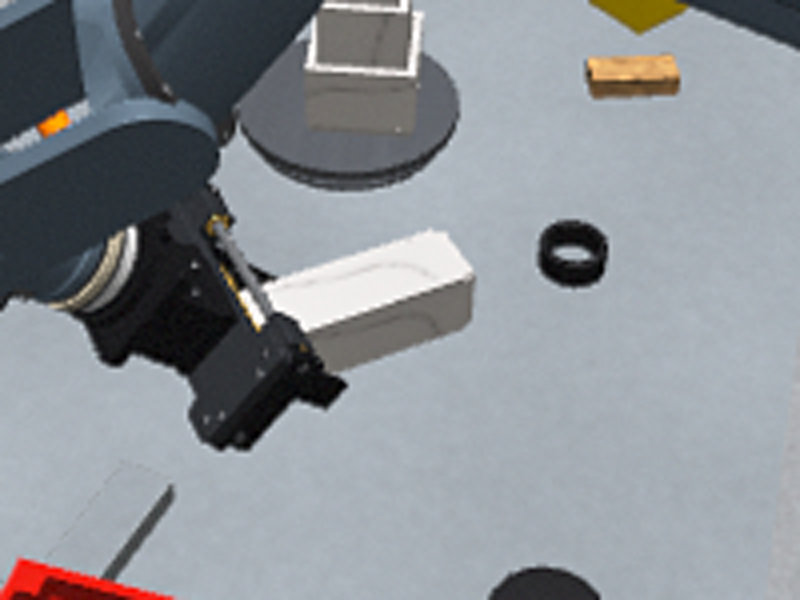

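The open gripper straddles the mouth end of the small pot at 45° (crop around (290,330)), clear of the table and the whetstone. Close and lift.

>>> apply_moves:
  steps:
    - [[0,0,0.2,0,0,0,1],[0,0,0.2,0,0,0,-1],[0,0,0.2,0,0,0,-1],[0,0,0.2,0,0,0,-1],[0,0,0.2,0,0,0,-1],[0,0,0.2,0,0,0,-1],[0,0,0.2,0,0,0,-1],[-0.7,0,-0.5,0,0,0,-1],[-2.1,0,-1.9,0,0,0,-1],[-4.2,0,-4.0,0,0,0,-1],[-6.4,0,-6.2,0,0,0,-1],[-8.5,0,-8.3,0,0,0,-1],[-10.6,0,-10.4,0,0,0,-1],[-10.6,0,-10.4,0,0,0,-1]]

```text
time_s: 15.28
position: [0.5589, 0.2622, 0.1735]
tcp_rot: [[0.53, 0.668, -0.522], [0.474, -0.744, -0.471], [-0.703, 0.003, -0.711]]
force: [0.1, -0.1, -4.1]
opening: 0.573
grasp_force: 30.0
```

```bash
python3 - <<'E'
from h import *
st()
S=bot.capture("side");cv2.imwrite("pics/S7.png",cv2.resize(S[130:330,220:460],(720,600),interpolation=cv2.INTER_CUBIC))
# place: tool azimuth 11, 45 deg down; TCP from pot axis point 25 below mouth
f=np.array([np.cos(np.radians(11)),np.sin(np.radians(11)),0]);d=f*.7071+[0,0,-.7071]
plan(np.array([.5811,.0239,.165+.125])+d*.008,tool(-79,d))
plan(bot.read_state()["position"]+[0,0,.1],tool(-48,np.r_[np.cos(np.radians(42)),np.sin(np.radians(42)),-1]))
E
```

```text
t 15.275 p [0.5589 0.2622 0.1735] j [ 21.6  54.2  54.8 -15.5 113.   69.1] F [ 0.1 -0.1 -4.1] op 0.573 g 29.973607999272645
[[ 0.53   0.668 -0.522]
 [ 0.474 -0.744 -0.471]
 [-0.703  0.003 -0.711]]
[-1.769e+01  1.955e+01  1.660e+00  2.000e-02  8.744e+01  3.428e+01] rows>=8.8
[-7.050e+00  1.000e-02 -7.090e+00  7.000e-02  8.984e+01 -6.000e-02] rows>=8.4
```

View pics/S7.png

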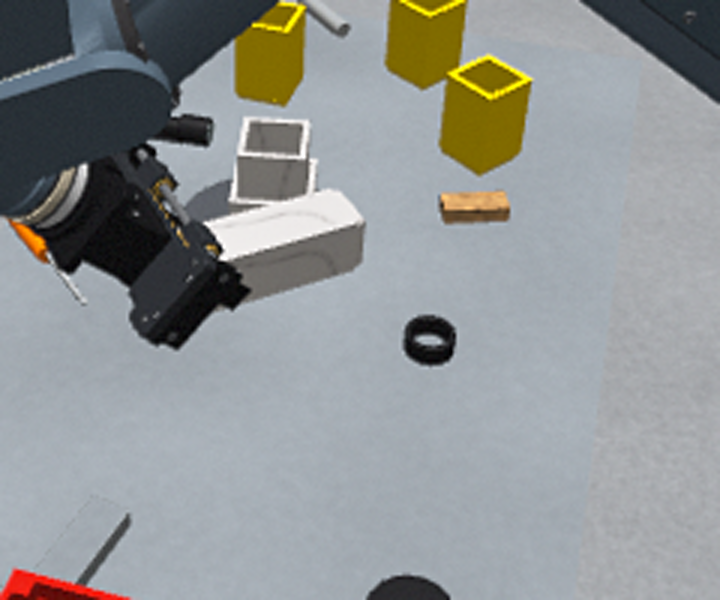

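The small pot is held level at the mouth end, with no visible droop. Raise it and swing it upright in place.

>>> apply_moves:
  steps:
    - [[-2,0,-2,0,4,0,-1],[-4.5,0,-4.5,0,12,0,-1],[-7,0,-7,0,20,0,-1],[-7,0,-7,0,28,0,-1],[-7,0,-7,0,36,0,-1],[-7,0,-7,0,44,0,-1],[-7,0,-7,0,52,0,-1],[-7,0,-7,0,60,0,-1],[-7,0,-7,0,68,0,-1],[-7,0,-7,0,76,0,-1],[-7,0,-7,0,83,0,-1],[-7,0,-7,0,88,0,-1],[-7,0,-7,0,89.8,0,-1],[-7,0,-7,0,89.8,0,-1],[-7,0,-7,0,89.8,0,-1]]

```text
time_s: 17.2
position: [0.5568, 0.2618, 0.2673]
tcp_rot: [[0.53, 0.67, 0.52], [0.477, -0.743, 0.47], [0.701, -0.001, -0.713]]
force: [0.4, 0.4, -5.5]
opening: 0.574
grasp_force: 30.0
```

```bash
python3 - <<'E'
from h import *
st()
f=np.array([np.cos(np.radians(11)),np.sin(np.radians(11)),0]);d=f*.7071+[0,0,-.7071]
plan(np.array([.5811,.0239,.165+.125])+d*.008,tool(-79,d))
E
```

```text
t 17.2 p [0.5568 0.2618 0.2673] j [  1.7  19.7 113.3  71.   28.7  -9.6] F [ 0.4  0.4 -5.5] op 0.574 g 29.99550563050434
[[ 0.53   0.67   0.52 ]
 [ 0.477 -0.743  0.47 ]
 [ 0.701 -0.001 -0.713]]
[ -8.51  19.59 -10.8  -21.9    0.46  21.98] rows>=3.8
```

>>> apply_moves:
  steps:
    - [[-1,2.3,-1.3,-2.5,0,2.5,-1],[-2.5,5.6,-3.1,-6,0.1,6,-1],[-4,9.1,-5,-10,0.2,10,-1],[-5.5,12.6,-7,-14,0.3,14,-1],[-7,16.1,-8.9,-18,0.4,18,-1],[-8.1,18.6,-10.3,-21,0.5,21,-1],[-8.5,19.6,-10.8,-21.9,0.5,22,-1],[-8.5,19.6,-10.8,-21.9,0.5,22,-1],[-8.5,19.6,-10.8,-21.9,0.5,22,-1],[-8.5,19.6,-10.8,-21.9,0.5,22,-1],[-8.5,19.6,-10.8,-21.9,0.5,22,-1]]

```text
time_s: 18.58
position: [0.5868, 0.0253, 0.2848]
tcp_rot: [[0.693, 0.19, 0.696], [0.134, -0.982, 0.135], [0.709, -0.001, -0.705]]
force: [0.5, -0.3, -4.9]
opening: 0.574
grasp_force: 30.0
```

```bash
python3 - <<'E'
from h import *
st()
S=np.mean([bot.capture("side") for _ in range(5)],0).astype(np.uint8);T=bot.capture("top")
st()
cv2.imwrite("pics/S8.png",S);cv2.imwrite("pics/T8.png",T)
cv2.imwrite("pics/z8.png",np.hstack([cv2.resize(S[90:240,260:360],(400,600),interpolation=cv2.INTER_CUBIC),cv2.resize(T[120:240,280:360],(400,600),interpolation=cv2.INTER_CUBIC)]))
E
```

```text
t 18.575 p [0.5868 0.0253 0.2848] j [-19.1  15.2 117.3  73.6  21.7  -4.6] F [ 0.5 -0.3 -4.9] op 0.574 g 29.995163516141474
[[ 0.693  0.19   0.696]
 [ 0.134 -0.982  0.135]
 [ 0.709 -0.001 -0.705]]
t 18.875 p [0.587  0.0247 0.2849] j [-19.1  15.2 117.3  73.6  21.7  -4.6] F [-0.2  0.3 -6.4] op 0.569 g 29.99516762327403
[[ 0.693  0.189  0.696]
 [ 0.133 -0.982  0.135]
 [ 0.709 -0.001 -0.705]]
```

View pics/z8.png

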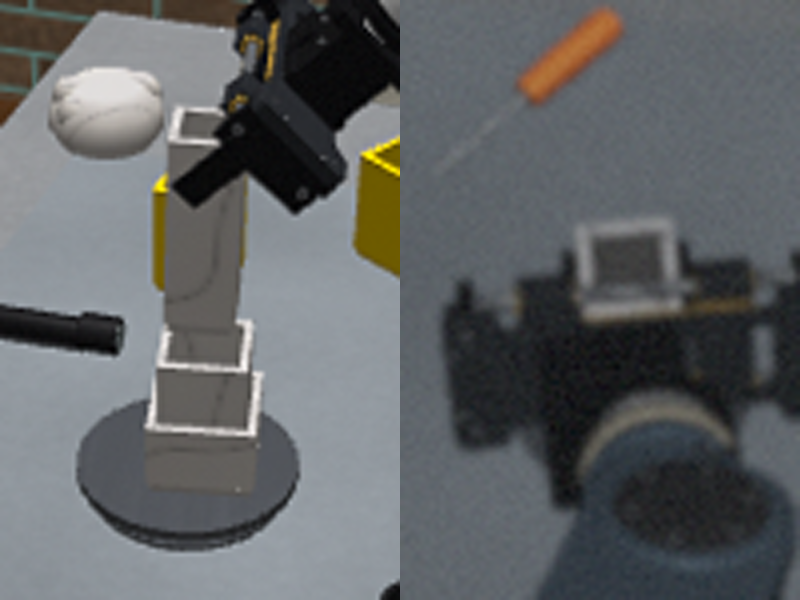

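The small pot hangs upright over the medium mouth (foot at about (311,172) in the side view, rim about (310,121)); the top view shows its mouth at crop (625,265). I'll measure its tilt and its offset.

```bash
cat > tilt.py <<'E'
from h import *
def vplane(n,uv,p0,nrm):
    m=bot.camera_model(n);R,t=m["R"],m["t"];C=-R.T@t
    d=(R.T@np.linalg.inv(m["intrinsics"])@np.c_[np.asarray(uv,float),np.ones(len(uv))].T).T
    return C+d*((nrm@(p0-C))/(d@nrm))[:,None]
def edges(S,r0,r1,u0,u1,axis):
    "left/right edge of the grey near face, rows r0..r1: position along f at mean z, tilt (deg)"
    a=np.radians(11);f=np.array([np.cos(a),np.sin(a),0]);n=np.array([-f[1],f[0],0])
    p0=axis+n*.025;P=[]
    for r in range(r0,r1):
        row=S[r].astype(int);mx=row.max(1);ok=(mx<128)&(mx-row.min(1)<25)
        c=np.where(ok[u0:u1])[0]+u0
        if len(c)<8: continue
        def sub(i,j): # subpixel crossing of 128 between i (in) and j (out)
            v=mx[j]-mx[i]; return i+(j-i)*np.clip((128-mx[i])/v if v>0 else .5,0,1)
        P.append([sub(c[0],c[0]-1),sub(c[-1],c[-1]+1),r])
    P=np.array(P)
    for k,nm in((0,"L"),(1,"R")):
        w=vplane("side",P[:,[k,2]],p0,n);s=(w-axis)@f;z=w[:,2]
        q=np.polyfit(z,s,1);res=s-np.polyval(q,z);g=abs(res)<2*res.std()+1e-4;q=np.polyfit(z[g],s[g],1)
        print(nm,"tilt deg %.2f"%np.degrees(q[0]),"s at z=%.3f: %.1f mm"%(z.mean(),1000*np.polyval(q,z.mean())),"resid %.1f"%(1000*(s-np.polyval(q,z))[g].std()),len(z))
E
python3 - <<'E'
from tilt import *
S=cv2.imread("pics/S8.png")
ax=np.array([.5811,.0239,0])
edges(S,145,168,294,328,ax)
print("ref medium");edges(S,183,193,292,330,ax+np.array([-.19,.98,0])*.0075)
T=cv2.imread("pics/T8.png");zt=.2849+.0057+.025
print(zt,[mouth(S,"side",(310,122),.315,h) for h in(125,140,155)], mouth(S,"side",(312,176),.139,140))
print([face(cv2.GaussianBlur(T,(3,3),0),"top",(325,172),.315,l,14) for l in(120,130)])
E
```

```text
L tilt deg -2.24 s at z=0.218: 25.4 mm resid 0.9 23
R tilt deg -0.75 s at z=0.222: -27.0 mm resid 1.0 23
ref medium
L tilt deg -41.10 s at z=0.116: 35.8 mm resid 5.4 10
R tilt deg -1.75 s at z=0.122: -37.3 mm resid 0.4 10
0.3156 [array([ 174.3, -519. , 2550.1, 1851.2,   20.5]), array([ 498. , -397.2, 3241.8, 1852.6,   20.5]), array([ 461.3, -299. , 3241.8, 2062.2,   20.5])] [ 563.8 -867.1 4338.2 2479.1   20.5]
[array([593.8,  27.6,  27.6,  50.8,  16.5]), array([605.7,  11.3,   3.4,   5.8,   5.5])]
```

```bash
python3 - <<'E'
from tilt import *
S=cv2.imread("pics/S8.png")
a=np.radians(11);f=np.array([np.cos(a),np.sin(a),0]);n=np.array([-f[1],f[0],0]);ax=np.array([.5811,.0239,0])
px=lambda x,y:(260+(x+.5)/4-.5,90+(y+.5)/4-.5)
w=ray("side",[px(167,142),px(177,106)],.3155);print("rim corners s,n mm",((w-ax)@np.c_[f,n]*1000).round(1))
# foot edge: brightness down the middle column, and medium rim inner corners
print([int(S[r,309:313].max(1).min() if 0 else S[r,308:313].max()) for r in range(164,182)])
w=ray("side",[px(158,365),px(172,322),px(252,324),px(248,370)],.139);print("medium rim",((w-ax)@np.c_[f,n]*1000).round(1))
E
```

```text
rim corners s,n mm [[ 22.1  31.8]
 [ 21.1 -18.9]]
[98, 97, 98, 98, 98, 99, 99, 97, 87, 93, 101, 100, 99, 98, 98, 95, 115, 203]
medium rim [[ 28.8  31. ]
 [ 24.9 -24. ]
 [-33.5 -28.1]
 [-34.8  29.9]]
```

```bash
python3 - <<'E'
from h import *
s=bot.read_state();R=s["tcp_rot"]@Ro.from_euler("y",-1.5,degrees=True).as_matrix()
a=np.radians(11);f=np.array([np.cos(a),np.sin(a),0]);n=np.array([-f[1],f[0],0])
for dz in(0,.02,.03,.04,.08,.12):plan(s["position"]+.0008*f+.0005*n-[0,0,dz],R)
E
```

```text
[ 0.06 -0.05  0.06  0.   -1.5  -0.  ] rows>=0.1
[-1.36 -0.05  1.47  0.   -1.5  -0.  ] rows>=0.3
[-2.07 -0.05  2.17  0.   -1.5  -0.  ] rows>=0.5
[-2.78 -0.05  2.88  0.   -1.5  -0.  ] rows>=0.6
[-5.62 -0.04  5.7   0.   -1.5  -0.  ] rows>=1.3
[-8.45 -0.04  8.52  0.   -1.5  -0.  ] rows>=1.9
```

>>> apply_moves:
  steps:
    - [[0.06,-0.05,0.06,0,-1.5,0,-1],[-0.65,-0.05,0.77,0,-1.5,0,-1],[-1.36,-0.05,1.47,0,-1.5,0,-1],[-1.57,-0.05,1.68,0,-1.5,0,-1],[-1.78,-0.05,1.89,0,-1.5,0,-1],[-1.99,-0.05,2.1,0,-1.5,0,-1],[-2.2,-0.05,2.31,0,-1.5,0,-1],[-2.41,-0.05,2.52,0,-1.5,0,-1],[-2.62,-0.05,2.73,0,-1.5,0,-1],[-2.78,-0.05,2.88,0,-1.5,0,-1],[-2.78,-0.05,2.88,0,-1.5,0,-1]]

```text
time_s: 20.25
position: [0.5877, 0.025, 0.2446]
tcp_rot: [[0.711, 0.189, 0.678], [0.136, -0.982, 0.13], [0.69, -0.0, -0.724]]
force: [0.2, -1.5, -5.5]
opening: 0.572
grasp_force: 30.0
```

```bash
python3 - <<'E'
from tilt import *
st()
S=np.mean([bot.capture("side") for _ in range(4)],0).astype(np.uint8);cv2.imwrite("pics/S9.png",S)
edges(S,158,178,294,328,np.array([.5811,.0239,0]))
cv2.imwrite("pics/z9.png",cv2.resize(S[110:230,270:350],(400,600),interpolation=cv2.INTER_CUBIC))
E
```

```text
t 20.25 p [0.5877 0.025  0.2446] j [-18.6  19.8 118.9  85.5  19.9 -17.5] F [ 0.2 -1.5 -5.5] op 0.572 g 30.001447233371437
[[ 0.711  0.189  0.678]
 [ 0.136 -0.982  0.13 ]
 [ 0.69  -0.    -0.724]]
L tilt deg 1.84 s at z=0.181: 23.2 mm resid 0.3 20
R tilt deg -0.35 s at z=0.184: -29.2 mm resid 0.5 20
```

View pics/z9.png

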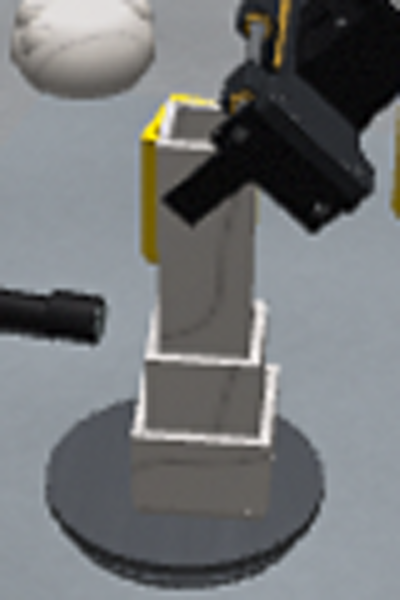

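The foot of the small pot is inside the medium mouth (crop (205,350)), centred and upright, with no added force. I'll lower it 4 cm.

>>> apply_moves:
  steps:
    - [[-0.28,0,0.29,0,0,0,-1],[-0.55,0,0.58,0,0,0,-1],[-0.83,0,0.87,0,0,0,-1],[-1.1,0,1.16,0,0,0,-1],[-1.38,0,1.45,0,0,0,-1],[-1.66,0,1.74,0,0,0,-1],[-1.93,0,2.03,0,0,0,-1],[-2.21,0,2.32,0,0,0,-1],[-2.48,0,2.61,0,0,0,-1],[-2.76,0,2.9,0,0,0,-1],[-2.76,0,2.9,0,0,0,-1]]

```text
time_s: 21.82
position: [0.5877, 0.0251, 0.2044]
tcp_rot: [[0.711, 0.188, 0.677], [0.136, -0.982, 0.13], [0.69, -0.001, -0.724]]
force: [2.1, -1.8, -6.0]
opening: 0.571
grasp_force: 30.0
```

>>> apply_moves:
  steps:
    - [[-0.28,0,0.29,0,0,0,-1],[-0.55,0,0.58,0,0,0,-1],[-0.83,0,0.87,0,0,0,-1],[-1.1,0,1.16,0,0,0,-1],[-1.38,0,1.45,0,0,0,-1],[-1.66,0,1.74,0,0,0,-1],[-1.93,0,2.03,0,0,0,-1],[-2.14,0,2.25,0,0,0,-1],[-2.34,0,2.46,0,0,0,-1],[-2.42,0,2.54,0,0,0,-1],[-2.42,0,2.54,0,0,0,-1]]

```text
time_s: 23.2
position: [0.5878, 0.0253, 0.1696]
tcp_rot: [[0.711, 0.189, 0.677], [0.136, -0.982, 0.131], [0.69, -0.001, -0.724]]
force: [1.3, -3.2, -5.2]
opening: 0.571
grasp_force: 30.0
```

Still no contact; now 1 mm per row.

>>> apply_moves:
  steps:
    - [[-0.07,0,0.07,0,0,0,-1],[-0.14,0,0.14,0,0,0,-1],[-0.21,0,0.22,0,0,0,-1],[-0.28,0,0.29,0,0,0,-1],[-0.35,0,0.36,0,0,0,-1],[-0.41,0,0.43,0,0,0,-1],[-0.41,0,0.43,0,0,0,-1]]

```text
time_s: 24.08
position: [0.5878, 0.0253, 0.1637]
tcp_rot: [[0.711, 0.189, 0.678], [0.136, -0.982, 0.131], [0.69, -0.001, -0.724]]
force: [1.1, -3.1, -4.4]
opening: 0.572
grasp_force: 30.0
```

>>> apply_moves:
  steps:
    - [[-0.05,0,0.05,0,0,0,-1],[-0.1,0,0.1,0,0,0,-1],[-0.14,0,0.14,0,0,0,-1],[-0.14,0,0.14,0,0,0,-1]]

```text
time_s: 24.58
position: [0.5878, 0.0253, 0.1618]
tcp_rot: [[0.711, 0.189, 0.678], [0.136, -0.982, 0.131], [0.69, -0.001, -0.724]]
force: [1.5, -3.1, -3.8]
opening: 0.573
grasp_force: 30.0
```

>>> apply_moves:
  steps:
    - [[-0.05,0,0.05,0,0,0,-1],[-0.1,0,0.1,0,0,0,-1],[-0.14,0,0.14,0,0,0,-1],[-0.14,0,0.14,0,0,0,-1]]

```text
time_s: 25.08
position: [0.5878, 0.0253, 0.1612]
tcp_rot: [[0.709, 0.189, 0.68], [0.136, -0.982, 0.131], [0.692, -0.0, -0.722]]
force: [-3.6, -5.6, 6.6]
opening: 0.571
grasp_force: 30.0
```

```bash
python3 - <<'E'
from tilt import *
st()
S=np.mean([bot.capture("side") for _ in range(4)],0).astype(np.uint8);cv2.imwrite("pics/S10.png",S)
st()
a=np.radians(11);f=np.array([np.cos(a),np.sin(a),0]);n=np.array([-f[1],f[0],0]);ax=np.array([.581,.0241,0])
for z in(.187,.19,.193):print(z,proj("side",[ax+f*25e-3+n*25e-3+[0,0,z],ax+n*25e-3+[0,0,z]]).round(1))
print([int(S[r,304:309].max(1).mean()) for r in range(150,176)])
cv2.imwrite("pics/z10.png",cv2.resize(S[130:220,280:350],(560,600),interpolation=cv2.INTER_CUBIC))
E
```

```text
t 25.075 p [0.5878 0.0253 0.1612] j [-18.6  31.3 123.1 124.4  24.4 -59.1] F [-3.6 -5.6  6.6] op 0.571 g 30.005954455118626
[[ 0.709  0.189  0.68 ]
 [ 0.136 -0.982  0.131]
 [ 0.692 -0.    -0.722]]
t 25.275 p [0.5878 0.0253 0.1612] j [-18.6  31.4 123.1 124.4  24.4 -59. ] F [-3.9 -5.1  7. ] op 0.573 g 30.006060884334147
[[ 0.709  0.189  0.68 ]
 [ 0.136 -0.982  0.131]
 [ 0.692 -0.    -0.722]]
0.187 [[300.7 165.6]
 [309.7 166.2]]
0.19 [[300.7 164.7]
 [309.7 165.3]]
0.193 [[300.7 163.8]
 [309.7 164.3]]
[116, 116, 117, 117, 115, 125, 185, 172, 116, 120, 114, 106, 100, 97, 138, 234, 113, 99, 102, 102, 95, 75, 46, 21, 13, 10]
```

View pics/z10.png

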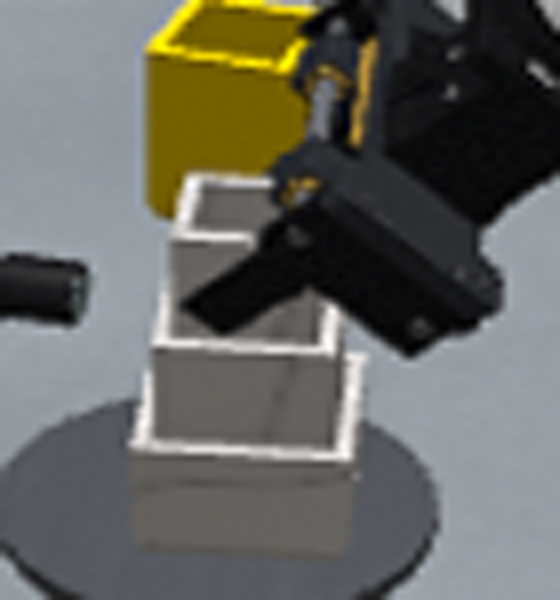

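The small pot's near rim edge sits at row 165.5, where z = 0.190 (home) should project, and contact has shown up as +7 N. Release and back off along the tool axis.

>>> apply_moves:
  steps:
    - [[0,0,0,0,0,0,0.3],[0,0,0,0,0,0,0.7],[0,0,0,0,0,0,1],[0,0,0,0,0,0,1],[0,0,0,0,0,0,1],[0,0,-1,0,0,0,1],[0,0,-4,0,0,0,1],[0,0,-8,0,0,0,1],[0,0,-13,0,0,0,1],[0,0,-15,0,0,0,1],[0,0,-15,0,0,0,1]]

```text
time_s: 26.65
position: [0.4852, 0.0055, 0.2699]
tcp_rot: [[0.709, 0.188, 0.68], [0.137, -0.982, 0.129], [0.692, 0.002, -0.722]]
force: [0.4, -0.1, 0.8]
opening: 1.003
grasp_force: 0.0
```

```bash
python3 - <<'E'
from tilt import *
st()
S=np.mean([bot.capture("side") for _ in range(4)],0).astype(np.uint8);cv2.imwrite("pics/S11.png",S)
for hi in(125,140,155):
    print(mouth(S,"side",(308,160),.190,hi))
cv2.imwrite("pics/z11.png",cv2.resize(S[130:220,270:370],(666,600),interpolation=cv2.INTER_CUBIC))
E
```

```text
t 26.65 p [0.4852 0.0055 0.2699] j [-29.3   9.4 130.   81.5  26.7 -21.8] F [ 0.4 -0.1  0.8] op 1.003 g 0.0
[[ 0.709  0.188  0.68 ]
 [ 0.137 -0.982  0.129]
 [ 0.692  0.002 -0.722]]
[579.7  25.9  36.5  33.8  11.4]
[579.5  26.   37.   35.6  10.6]
[579.5  25.9  38.4  37.6   9.4]
```

View pics/z11.png

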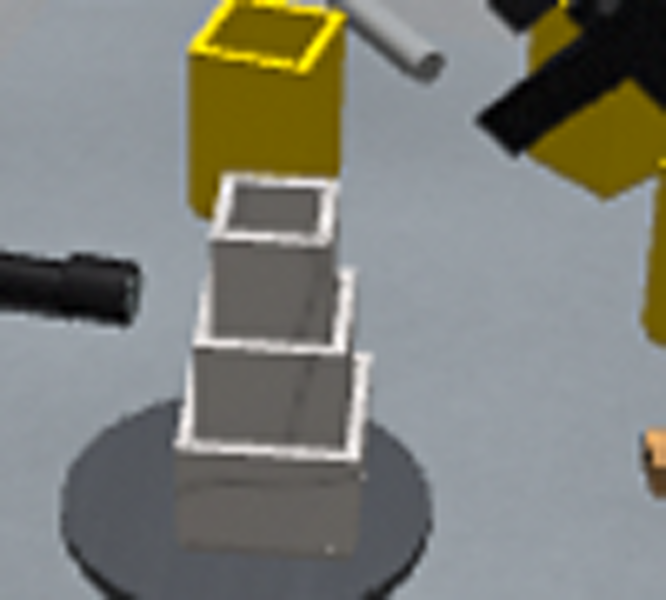

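All three pots are nested, upright and centred (rims at about (311,161), (310,180) and (310,196)). The small mouth measures 38 x 38 mm at its home height, and the gripper is clear.

```bash
python3 -c "
from rig import bot
print(bot.hand_in())"
```

```text
the job is handed in; nothing more can be done
None
```

The medium pot is seated in the large one and the small pot in the medium, all mouth up on the turntable with the gripper clear; I handed the job in at about 27 s, and no verdict came back.

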